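# Land the probe press on a chip carrier: bias off, four clicks, hold

## Robot

A 6-joint arm with a two-finger parallel gripper is mounted at the origin on a cart in front of the work surface, level with it; the furniture and walls round the work are solid. World frame = base frame: x ahead of the robot, y to its left, z up, the work surface at z = 0. Lengths are in m, angles in rad, forces in N, time in s.
With the tool pointing down it reaches from about 0.3 to 0.775 m from the base axis. Payload 14.6 kg.
Tool frame: the origin (TCP) lies at the very end of the fingers, on their centre line; the grasp point (between the pads) lies 19 mm behind it; z points along the fingers, y is the line along which they close (so a half turn about z gives the same grasp; the last joint's range is limited). The gripper opens to 94 mm and grips with 3 to 60 N. Pads are 16 mm wide; open, the fingers measure 119 mm over their backs; the gripper's body (75 mm by 177 mm) begins 78 mm behind the grasp point.
Start: joints at [-1.39, 0.3, 1.521, -0, 1.321, -0.067], TCP at [0.135, -0.533, 0.205] pointing down, gripper open.
Joint ranges: [-3.03, 3.03], [-0.79, 2.21], [0.23, 2.52], [-1.04, 4.18], [0, 3.07], [-2.55, 2.55]. Speed limits (rad/s): [2.22, 2.22, 2.57, 3.14, 3.14, 3.14].

## Interface

Orientations are given as [roll, pitch, yaw] about the fixed x, y, z axes, in that order (R = Rz(yaw) Ry(pitch) Rx(roll)).
In Python, from station import ctrl, camera, camera_info, finder gives the robot as it stands.
- The arm moves only by the tool carry_out, never from a script. Its argument "motion" is a list of rows, each a list of 2 entries, a list of its own where there are three numbers: the shift along the tool's x, y, z as a fraction of full scale, then the turn about the tool's z as a fraction of full scale. A call has 1 to 12 rows; each row is the pose to reach, as a shift and turn from the pose commanded when the call began, along the tool's axes at that moment, turning the shorter way round; what a row does not reach only later rows make up. Full scale, the value 1, is 200 mm for a shift and 360 degrees for a turn. A row lasts 1/10 s, in which the tool goes at most 50 mm and 8.59 degrees, less where a joint would pass 70% of its speed; a pose out of reach is approached as far as the arm can. A call with a number of a shift or a turn outside -1 to 1 is refused whole. A call with a gripper value outside its range is refused whole. "hand" is the closure, from -1 (fully open) to 1 (shut), set as the call begins (left out, the last holds). The fingers move at their own pace and stop on an object; "force" is the grip in N (left out, the last holds). Time passes only in rows, so rows that repeat a pose let the fingers close. It gives the time, the measured TCP pose, the force, the opening and the grip force at its end, in the units of the state.
- ctrl.get_obs(): the state, without advancing time (a new reading comes with each control period).
- camera(name): name is "scene" or "top"; returns (picture, depth): 420x560x3 uint8, blue, green, red; 420x560 float32, m along the optical axis (not along the pixel's ray), 0 where there is no reading.
- camera_info(name): a dict with "camera_matrix" (3x3 intrinsics, pixels), "origin" and "attitude" of the camera in the world. Camera axes: x right, y down, z forward; pixel columns grow to the right and rows downward; lengths in m; the calibration is good to about 2 mm. A picture is of the moment at which its call begins. camera_info takes no time and is no camera call.
- ctrl.hand_in(): hands the job in; it is judged then, once.
Trained networks look in the newest picture that a camera, given by its name, has taken for a name from the list of things; names that differ only in an ending like _2 or _b are one class to them, and where a whole thing is asked for, a point or a joint stands for the part that bears it (a point fixed in the world has none). Each returns a list of dicts, best first, with "conf" (0 to 1); they miss things now and then, are a little off and sometimes report something else, mostly with a low value. They report only what shows in the picture. A call takes as long as a camera call.
- finder.boxes_of(camera, query): "location" ([column, row] in pixels, amid what is visible of it).
- finder.cut_out(camera, query): "mask" (420x560 bool, what is visible of it) and "location" ([column, row] in pixels, amid what is visible of it).
- finder.pinpoint(camera, query): "location" ([column, row] in pixels: a listed point, or the origin of a listed thing).
The state is a dict: "time_s": time; "qpos": joint angles; "joint_vel": joint speeds; "tau": joint torques, N m; "ee_pos": TCP position; "eef_rot": TCP orientation; "force": force on the tool from outside, world axes, zero at the start; "moment": the same for the moment, N m; "grip_width": finger opening in m; "grip_force": force on a finger pad.
Only numpy, scipy, OpenCV 4.12 (cv2) and the standard library are available. Lean on these libraries where they do the work, as an engineer would, in place of code of your own. Each camera call takes 0.05 s, during which the arm holds its last target. There are 200 camera calls.

## Task

The chip carrier in the contact-test press needs an unpowered continuity reading. First turn the red bias isolator from on (red dot) to off (white dot) so the pins never land live; then take the press's black lever handle and swing it clockwise from above, against its return spring, exactly four clicks of the ratchet wheel, never on towards a fifth. The lever springs back if let go, so finish while still holding it steady at the fourth click, pins pressed on the carrier and the loose things round about left undisturbed.

Things in the scene. Friction and masses are not known exactly. Their poses are not given: they have to be found in the camera images.
- press: Contact-test press fixed on the bench: base plate 170 x 270 x 16 mm (x -75 to +95, y -70 to +200 mm from the origin), dark C-frame, grey isolator housing on the left. Origin on the ram's upright axis at bench height; x points away from the robot, y left, yaw within 0.25 rad. Heights: frame arm 106, lever hub 141, ram end 151 mm; column at x +50 to +86 mm.
- isolator_axis (a point): On the isolator handle's upright turning axis, 85 mm above the bench, half-way up its grip bar; axes as the press. The handle is a red bar 14 mm thick and 46 mm long, 74 to 96 mm above the bench, on a round black skirt (42 mm diameter, top at 74 mm) on the grey housing (92 x 86 mm, top at 66 mm, middle 145 mm along the press's +y).
- isolator (a joint): Handle angle: 1.571 = on (pointer end with the white line at the red dot, the press's +x), 0 = off (at the white dot, the press's +y). Grows clockwise from above; switching off is a quarter turn anticlockwise. The bar's long direction is the pointer's. Stops and sprung detents at both ends: about 0.05 Nm lifts it out; past half-way it snaps into the next by itself.
- lever_handle: Black upright round handle at the lever's end, 100 mm from the lever's axis: 17 to 21 mm diameter, standing 2 to 47 mm above its origin, which lies on the lever's top face 132 mm above the bench. It spins freely about its own upright axis.
- lever_axis (a point): On the lever's upright turning axis, 155 mm above the bench (half-way up the handle); axes as the press. At rest the lever points 204 degrees anticlockwise from the press's +x (to the robot and a little to its right); it swings in a level plane, so the handle goes left as the robot sees it.
- press_lever (a joint): Lever angle: 0 = rest stop, grows clockwise from above. A sprung ball drops into a gap of the ratchet wheel every 0.2094 rad (12 degrees, 21 mm at the handle); click 4 is at 0.838, crests half-way between, stop at 6 clicks. Push at the handle: return spring 5.5 N at rest, 9 N at click 4; 3 N more just past a gap, easing to 3 N less just before the next. Let go, it springs right back.
- contact_head: Sprung head with eight brass pins over the chip carrier, 32 x 40 mm; goes down 10 mm per rad of the lever. Its pins meet the carrier just after click 3 and press with about 4 N at click 4. Its origin is on the ram axis at bench height when the lever is at rest.
- chip: Black chip carrier with gold dies, 22 x 30 x 10 mm, lying in the press's nest under the pins, where it stays; origin at the middle of its underside.
- nest (a point): Middle of the nest's floor, 21 mm above the bench on the ram axis.
- die_box: Blue box with a clear lid, 66 x 85 x 35 mm, loose, left of the press; a bystander. Origin at the middle of its underside.
- petri_dish: Clear dish, 60 mm diameter, 14 mm high, loose, left of the press; a bystander. Origin at the middle of its underside.
- power_meter: Grey hand-held meter, 144 x 69 x 26 mm, loose, in front of the press to the right; a bystander. Origin at the middle of its underside.

How it is judged:
On the way, in this order (a step that is already met when the one before it is completed fails the run):
1. the isolator is turned to off while the lever is still at rest (value of joint isolator below 0.15 rad and value of joint press_lever below 0.105 rad), for 0.2 s.
2. the lever is brought to the fourth click by its handle (value of joint press_lever between 0.764 and 0.911 rad and contact force between the fingers and lever_handle above 1 N), for 0.2 s.
At the end, for the whole second after the job is handed in: The fingers still hold the lever handle (more than 1 N), the lever stands still at the fourth click (0.838 rad, within 0.073 rad, about a third of a click), the pins press on the chip carrier with more than 1 N, the carrier is in its nest (within 4 mm), and the isolator is off (within 0.15 rad) (all of step 2 and velocity of joint press_lever between -0.1 and 0.1 rad/s and contact force between contact_head and chip above 1 N and horizontal distance between chip and nest below 0.004 m and value of joint isolator below 0.15 rad); the arm keeps its last pose, push and grip.
It fails at once if the lever is pushed on past the crest after the fourth click (value of joint press_lever above 0.953 rad).
It fails at once if the lever leaves its rest notch (more than half a click) while the isolator is not off (value of joint press_lever above 0.105 rad and value of joint isolator above 0.2 rad).
It fails at once if the die box is disturbed (moved more than 15 mm) (distance of die_box from where it was at the start of the episode above 0.015 m).
It fails at once if the petri dish is disturbed (moved more than 15 mm) (distance of petri_dish from where it was at the start of the episode above 0.015 m).
It fails at once if the power meter is disturbed (moved more than 15 mm) (distance of power_meter from where it was at the start of the episode above 0.015 m).
It also fails if it takes over 58 s, if anything falls off the work surface, if the arm or the gripper's body presses on something with over 40 N, if the wrist force passes 120 N, or if a joint passes its speed limit or range.

## Working session

There is one attempt and no reset: what is moved stays moved. The work goes in short steps, Python scripts to look and compute and a tool call to move; the robot and the scene stay as the last step left them, time stands still between calls to the robot, and variables do not carry over. Pictures are saved under pics/ and viewed, at most 10 in all, crops included, and the job is handed in when it is done.

Besides the shell and the picture viewer there is one more tool, called after ">>>" in YAML: its name, and indented under it one key for each argument. carry_out: Moves the arm, as the interface text tells. Its arguments: {"type":"object","properties":{"motion":{"type":"array","items":{"type":"array"}},"hand":{"type":"number"},"force":{"type":"number"}},"required":["motion"]}

```bash
mkdir -p pics; cat > h.py <<'E'
import numpy as np,cv2
from scipy.spatial.transform import Rotation as R
from station import ctrl,camera,camera_info,finder
def ray(name,px):
    i=camera_info(name);K=np.array(i["camera_matrix"]);A=np.array(i["attitude"])
    Rm=A if A.shape==(3,3) else R.from_euler('xyz',A).as_matrix()
    return np.array(i["origin"]),Rm@np.linalg.inv(K)@np.array([px[0],px[1],1.0])
def at_z(name,px,z):
    o,d=ray(name,px);return o+d*(z-o[2])/d[2]
E
python3 - <<'E'
from h import *
for c in("scene","top"):
    im,d=camera(c);cv2.imwrite(f"pics/{c}0.png",im);np.save(f"{c}_d.npy",d)
    print(c,camera_info(c)["origin"],camera_info(c)["attitude"])
    for q,z in(("press",0),("isolator_axis",.085),("lever_axis",.155),("lever_handle",.132),("nest",.021),("contact_head",0),("die_box",0),("petri_dish",0),("power_meter",0)):
        r=finder.pinpoint(c,q)[:2]
        for x in r: print(q,round(x["conf"],2),np.round(x["location"],1),at_z(c,x["location"],z).round(4))
o=ctrl.get_obs();print(o["time_s"],o["ee_pos"],o["eef_rot"],o["grip_width"])
E
```

```text
scene [-0.16986435  0.81004247  0.57275611] [-2.01412806  0.01264694 -2.43459947]
press 0.59 [280.1 216.2] [ 0.5694 -0.0726  0.    ]
lever_axis 0.85 [281.3 171.4] [ 0.566  -0.0758  0.155 ]
lever_handle 0.44 [219.9 321.2] [0.2287 0.4895 0.132 ]
lever_handle 0.4 [310.8 180.8] [ 0.4819 -0.1161  0.132 ]
nest 0.71 [280.3 209.4] [ 0.5737 -0.0789  0.021 ]
nest 0.4 [308.4 180.5] [ 0.6551 -0.3462  0.021 ]
contact_head 0.66 [309.6 179.3] [ 0.6905 -0.404   0.    ]
contact_head 0.51 [280.7 211.3] [ 0.5914 -0.1022  0.    ]
die_box 0.78 [220.4 322.3] [0.3448 0.3952 0.    ]
petri_dish 0.63 [164.4 287.6] [0.5389 0.399  0.    ]
top [0.33653249 0.0709574  1.18784132] [-3.03306713 -0.01695895 -1.56267471]
press 0.84 [342.8 167.4] [ 0.5742 -0.0915  0.    ]
isolator_axis 0.97 [286.5 148.4] [0.6001 0.0495 0.085 ]
lever_axis 0.81 [349.2 149.4] [ 0.5828 -0.0843  0.155 ]
lever_handle 0.6 [362.6 197.1] [ 0.4825 -0.1164  0.132 ]
die_box 0.79 [141.2 260. ] [0.3428 0.3947 0.    ]
power_meter 0.64 [414.6 260.3] [ 0.3475 -0.2648  0.    ]
1.0 [ 0.13491387 -0.53319883  0.20545478] [ 3.14158408e+00 -2.16149869e-05  2.47817117e-01] 0.0939056868620086
```

View pics/top0.png

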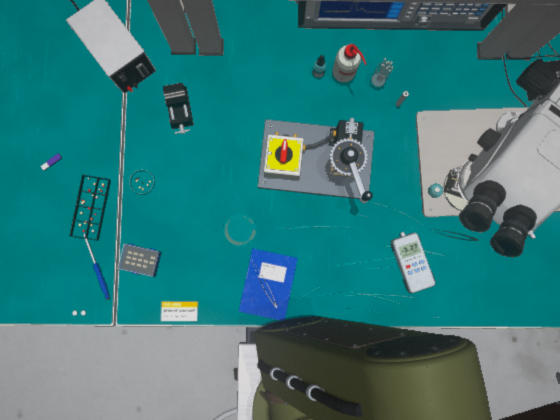

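View pics/scene0.png

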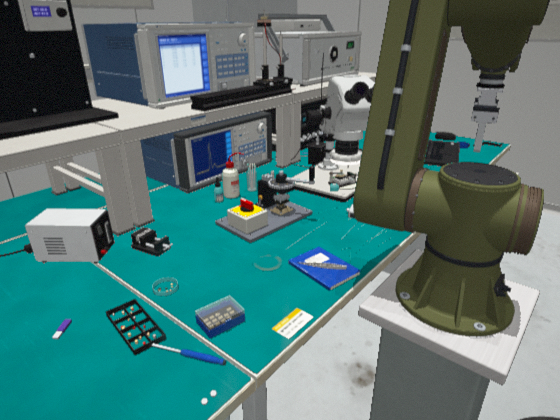

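```bash
python3 - <<'E'
from h import *
im,_=camera("top")
cv2.imwrite("pics/crop.png",cv2.resize(im[90:240,240:440],None,fx=4,fy=4,interpolation=cv2.INTER_CUBIC))
# red bar on the isolator, handle
hsv=cv2.cvtColor(im,cv2.COLOR_BGR2HSV)
m=(((hsv[...,0]<8)|(hsv[...,0]>172))&(hsv[...,1]>130)&(hsv[...,2]>70)).astype(np.uint8)
n,l,s,c=cv2.connectedComponentsWithStats(m)
for i in range(1,n):
    if s[i,4]>8:
        r=cv2.minAreaRect(np.argwhere(l==i)[:,::-1].astype(np.float32));b=cv2.boxPoints(r)
        print(s[i],at_z("top",r[0],.096).round(4),[at_z("top",p,.096)[:2].round(4) for p in b])
for q,z in(("lever_handle",.179),("isolator",.096)):
    for x in finder.cut_out("top",q)[:2]:
        mm=x["mask"].astype(np.uint8);r=cv2.minAreaRect(np.argwhere(mm)[:,::-1].astype(np.float32));print(q,x["conf"],x["location"],r,at_z("top",r[0],z).round(4))
E
```

```text
[345  44  21  20 145] [ 0.8269 -0.1115  0.096 ] [array([ 0.8246, -0.0803]), array([ 0.8517, -0.0917]), array([ 0.8292, -0.1429]), array([ 0.8022, -0.1313])]
[127  86   5   5  17] [0.7343 0.4119 0.096 ] [array([0.7365, 0.4189]), array([0.7413, 0.4145]), array([0.732, 0.405]), array([0.7272, 0.4093])]
[280 142   8  20  99] [0.59   0.0566 0.096 ] [array([0.5683, 0.066 ]), array([0.6133, 0.0615]), array([0.6119, 0.0472]), array([0.5669, 0.0518])]
lever_handle 0.62 [364.4, 196.9] ((367.0, 195.5), (9.0, 8.0), 90.0) [ 0.4795 -0.1173  0.179 ]
```

View pics/crop.png

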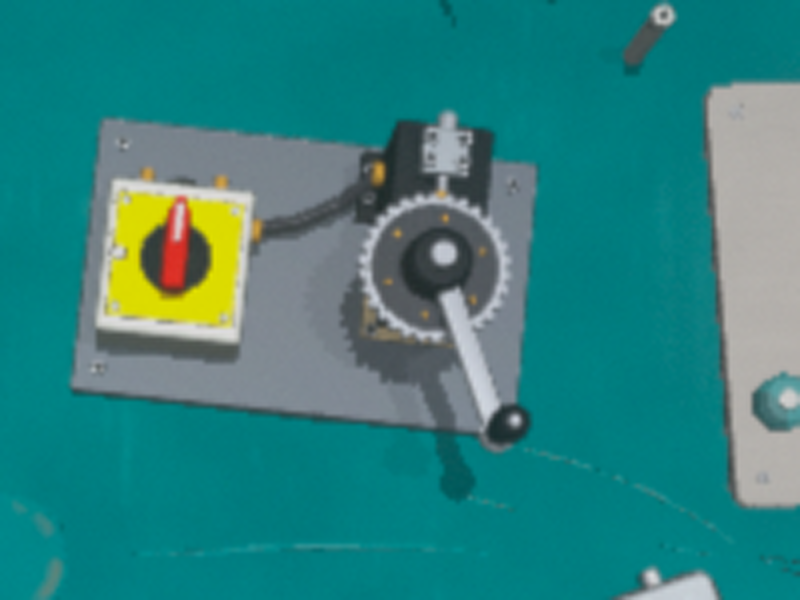

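The isolator is at full crop ≈(286,149) px with its pointer at the red dot. The lever handle's top is at ≈(367,195) px, the hub at ≈(350,153), and the base plate corners are clear in the crop. I'll fit the press pose from those corners.

```bash
python3 - <<'E'
from h import *
pc=np.array([(103,120),(537,163),(72,388)])
f=lambda p:(np.array(p)+.5)/4-.5+np.array([240,90])
W=np.array([at_z("top",f(p),.016)[:2] for p in pc])
P=np.array([(.095,.2),(.095,-.07),(-.075,.2)])
print(W.round(4))
U,S,V=np.linalg.svd((P-P.mean(0)).T@(W-W.mean(0)));M=V.T@U.T
yaw=np.arctan2(M[1,0],M[0,0]);t=W.mean(0)-M@P.mean(0)
print("yaw",yaw,"org",t,"res",(W-(P@M.T+t)).round(4))
print("iso",t+M@[0,.145])
for k in range(5):
    a=np.radians(204-12*k)+yaw;print(k,t+.1*np.array([np.cos(a),np.sin(a)]))
for n,p,z in(("hubtop",(444,252),.151),("handle",(513,423),.179),("skirt",(175,258),.074)):print(n,at_z("top",f(p),z))
E
```

```text
[[ 0.688   0.1006]
 [ 0.6643 -0.1663]
 [ 0.5215  0.1173]]
yaw -0.09330658995116603 org [ 0.57616756 -0.08875861] res [[-0.0014 -0.0009]
 [ 0.0001  0.001 ]
 [ 0.0013 -0.0001]]
iso [0.58967739 0.05561065]
0 [ 0.48142078 -0.12074373]
1 [ 0.47684115 -0.10034582]
2 [ 0.47660255 -0.07944148]
3 [ 0.48071542 -0.05894436]
4 [ 0.48900001 -0.03975025]
hubtop [ 0.57665388 -0.08794018  0.151     ]
handle [ 0.47976417 -0.1191057   0.179     ]
skirt [0.58906818 0.05644322 0.074     ]
```

```bash
cat >> h.py <<'E'
def mv(target,psi,start=None,psi0=None):
    "fractions (shift xyz, turn) from the present (or given) pose to a tool-down target"
    o=ctrl.get_obs();p=np.array(o["ee_pos"]) if start is None else np.array(start)
    a=o["eef_rot"][2] if psi0 is None else psi0
    c,s=np.cos(a),np.sin(a);T=np.array([[c,s,0],[s,-c,0],[0,0,-1]])
    t=(a-psi+np.pi)%(2*np.pi)-np.pi
    return (T.T@(np.array(target)-p)/.2).round(4),round(t/(2*np.pi),4)
E
python3 - <<'E'
from h import *
d=np.load("top_d.npy");v,u=np.mgrid[0:420,0:560]
i=camera_info("top");o,_=ray("top",(0,0));K=np.array(i["camera_matrix"]);Rm=R.from_euler('xyz',i["attitude"]).as_matrix()
P=o+(np.linalg.inv(K)@np.stack([u*d,v*d,d],-1)[...,None])[...,0]@Rm.T
m=(d>0)&(P[...,2]>.1)&(P[...,0]>.2)&(P[...,0]<.75)&(P[...,1]<-.15)&(P[...,1]>-.6)
Q=P[m]
for y in np.arange(-.6,-.15,.05):
    s=Q[(Q[:,1]>=y)&(Q[:,1]<y+.05)]
    if len(s):print(round(y,2),"xmin",s[:,0].min().round(3),"zmax",s[:,2].max().round(3))
A=[.27,-.38,.24];B=[.33,-.2,.24];C=[.5,.0,.24];D=[.5897,.056,.16]
print(mv(A,0.1),mv(B,-.093))
E
```

```text
-0.5 xmin 0.609 zmax 0.283
-0.45 xmin 0.63 zmax 0.278
-0.4 xmin 0.396 zmax 0.417
-0.35 xmin 0.351 zmax 0.418
-0.3 xmin 0.357 zmax 0.417
-0.25 xmin 0.398 zmax 0.416
-0.2 xmin 0.201 zmax 0.66
(array([ 0.8428, -0.5769, -0.1727]), np.float64(0.0235)) (array([ 1.3544, -1.3758, -0.1727]), np.float64(0.0542))
```

>>> carry_out:
  motion:
    - [[0.12,-0.2,-0.04],0.0]
    - [[0.23,-0.4,-0.08],0.0]
    - [[0.35,-0.6,-0.12],0.01]
    - [[0.47,-0.8,-0.16],0.02]
    - [[0.58,-1.0,-0.18],0.03]
    - [[0.7,-1.0,-0.18],0.04]
    - [[0.7,-1.0,-0.18],0.05]
    - [[0.7,-1.0,-0.18],0.05]
  hand: -1

```text
time_s: 1.95
ee_pos: [0.2219, -0.3047, 0.2417]
eef_rot: [3.141, -0.0, -0.066]
force: [-0.5, -0.7, 0.1]
grip_width: 0.0939
grip_force: 0.0
```

```bash
python3 - <<'E'
from h import *
print(ctrl.get_obs()["ee_pos"],ctrl.get_obs()["eef_rot"])
B=[.31,-.1,.24]
print(mv(B,-.093),mv([.46,.03,.24],-.093))
d=np.load("top_d.npy");v,u=np.mgrid[0:420,0:560]
i=camera_info("top");o,_=ray("top",(0,0));K=np.array(i["camera_matrix"]);Rm=R.from_euler('xyz',i["attitude"]).as_matrix()
P=o+(np.linalg.inv(K)@np.stack([u*d,v*d,d],-1)[...,None])[...,0]@Rm.T
m=(d>0)&(P[...,2]>.2)&(P[...,0]>.3)&(P[...,0]<.65)&(P[...,1]<.1)&(P[...,1]>-.4)
print(P[m][:,1].max(),P[m][np.argsort(-P[m][:,1])[:300:40]].round(3))
E
```

```text
[ 0.22191345 -0.3046833   0.24167475] [ 3.14106265e+00 -3.22167098e-04 -6.60617296e-02]
(array([ 0.3719, -1.0503,  0.0084]), np.float64(0.0043)) (array([ 1.0774, -1.7484,  0.0084]), np.float64(0.0043))
-0.2311511696943256 [[ 0.421 -0.231  0.386]
 [ 0.414 -0.235  0.387]
 [ 0.418 -0.238  0.401]
 [ 0.424 -0.241  0.407]
 [ 0.418 -0.244  0.387]
 [ 0.43  -0.246  0.407]
 [ 0.406 -0.248  0.383]
 [ 0.421 -0.25   0.401]]
```

>>> carry_out:
  motion:
    - [[0.07,-0.2,0],0]
    - [[0.15,-0.4,0],0]
    - [[0.22,-0.6,0],0]
    - [[0.3,-0.8,0],0]
    - [[0.4,-1.0,0],0]
    - [[0.6,-1.0,0],0]
    - [[0.6,-1.0,0],0]
    - [[0.6,-1.0,0],0]

```text
time_s: 2.75
ee_pos: [0.3544, -0.1135, 0.2409]
eef_rot: [-3.141, 0.002, -0.065]
force: [0.3, -0.5, -0.7]
grip_width: 0.0943
grip_force: 0.0
```

```bash
python3 - <<'E'
from h import *
print(mv([.5,.056,.2],-.093),mv([.5897,.056,.13],-.093))
E
```

```text
(array([ 0.6718, -0.8925,  0.2046]), np.float64(0.0045)) (array([ 1.1194, -0.9214,  0.5546]), np.float64(0.0045))
```

>>> carry_out:
  motion:
    - [[0.1,-0.2,0],0.004]
    - [[0.25,-0.4,0],0.004]
    - [[0.4,-0.6,0],0.004]
    - [[0.6,-0.8,0],0.004]
    - [[0.8,-0.92,0],0.004]
    - [[1.0,-0.92,0.1],0.004]
    - [[1.0,-0.92,0.3],0.004]
    - [[1.0,-0.92,0.5],0.004]
    - [[1.0,-0.92,0.5],0.004]
    - [[1.0,-0.92,0.5],0.004]

```text
time_s: 3.75
ee_pos: [0.5663, 0.056, 0.143]
eef_rot: [-3.142, -0.0, -0.092]
force: [1.0, -0.1, 0.6]
grip_width: 0.0938
grip_force: 0.0
```

```bash
python3 - <<'E'
from h import *
print(mv([.5897,.056,.077],-.093))
E
```

```text
(array([ 0.1163, -0.0107,  0.3299]), np.float64(0.0001))
```

>>> carry_out:
  motion:
    - [[0.116,-0.01,0],0]
    - [[0.116,-0.01,0.15],0]
    - [[0.116,-0.01,0.25],0]
    - [[0.116,-0.01,0.325],0]
    - [[0.116,-0.01,0.325],0]
    - [[0.116,-0.01,0.325],0]

```text
time_s: 4.35
ee_pos: [0.5904, 0.0567, 0.0783]
eef_rot: [-3.141, -0.002, -0.092]
force: [-0.6, 0.2, -0.0]
grip_width: 0.0941
grip_force: 0.0
```

>>> carry_out:
  motion:
    - [[0,0,0],0]
    - [[0,0,0],0]
    - [[0,0,0],0]
    - [[0,0,0],0]
    - [[0,0,0],0]
    - [[0,0,0],0]
    - [[0,0,0],0]
    - [[0,0,0],0]
    - [[0,0,0],0]
    - [[0,0,0],0]
  hand: 1
  force: 20

```text
time_s: 5.35
ee_pos: [0.5896, 0.0568, 0.0764]
eef_rot: [3.142, 0.0, -0.091]
force: [0.6, 0.4, 0.1]
grip_width: 0.0177
grip_force: 0.0
```

>>> carry_out:
  motion:
    - [[0,0,0],0]
    - [[0,0,0],0]
    - [[0,0,0],0]
    - [[0,0,0],0]

```text
time_s: 5.75
ee_pos: [0.5896, 0.0568, 0.0764]
eef_rot: [3.142, 0.0, -0.092]
force: [0.1, -1.1, 0.2]
grip_width: 0.0137
grip_force: 20.0
```

Gripped at 14 mm. Now a quarter turn anticlockwise, which is a negative turn about the tool's z.

>>> carry_out:
  motion:
    - [[0,0,0],-0.022]
    - [[0,0,0],-0.044]
    - [[0,0,0],-0.066]
    - [[0,0,0],-0.088]
    - [[0,0,0],-0.11]
    - [[0,0,0],-0.132]
    - [[0,0,0],-0.154]
    - [[0,0,0],-0.176]
    - [[0,0,0],-0.198]
    - [[0,0,0],-0.22]
    - [[0,0,0],-0.24]
    - [[0,0,0],-0.25]

```text
time_s: 6.95
ee_pos: [0.5912, 0.0549, 0.0765]
eef_rot: [3.137, 0.002, 1.484]
force: [13.4, -13.1, -7.6]
grip_width: 0.0139
grip_force: 20.0
```

>>> carry_out:
  motion:
    - [[0,0,0],0]
    - [[0,0,0],0]
    - [[0,0,0],0]

```text
time_s: 7.25
ee_pos: [0.5912, 0.0549, 0.0765]
eef_rot: [3.137, 0.002, 1.478]
force: [12.1, -13.7, -7.4]
grip_width: 0.0136
grip_force: 20.0
```

>>> carry_out:
  motion:
    - [[0,0,0],0]
    - [[0,0,0],0]
    - [[0,0,0],0]
    - [[0,0,0],0]
    - [[0,0,-0.2],0]
    - [[0,0,-0.4],0]
    - [[0,0,-0.6],0]
    - [[0,0,-0.8],0]
    - [[0,0,-0.8],0]
  hand: -1

```text
time_s: 8.15
ee_pos: [0.5911, 0.0571, 0.2424]
eef_rot: [3.133, -0.001, 1.48]
force: [0.2, 0.3, 0.0]
grip_width: 0.0825
grip_force: 0.0
```

```bash
python3 - <<'E'
from h import *
im,_=camera("top");s,_=camera("scene")
a=cv2.resize(im[90:240,240:440],None,fx=2.5,fy=2.5);b=cv2.resize(s[150:250,200:330],(400,308))
cv2.imwrite("pics/c1.png",np.vstack([cv2.copyMakeBorder(a[:290],0,0,0,0,0),np.hstack([b,np.zeros((308,100,3),np.uint8)])]))
print(mv([.40,-.06,.24],0),mv([.4808,-.1200,.2],0),ctrl.get_obs()["eef_rot"])
E
```

```text
(array([-0.669 , -0.891 , -0.0158]), np.float64(0.2355)) (array([-0.9309, -0.4613,  0.1842]), np.float64(0.2355)) [ 3.14046039e+00 -2.21384476e-04  1.47949178e+00]
```

View pics/c1.png

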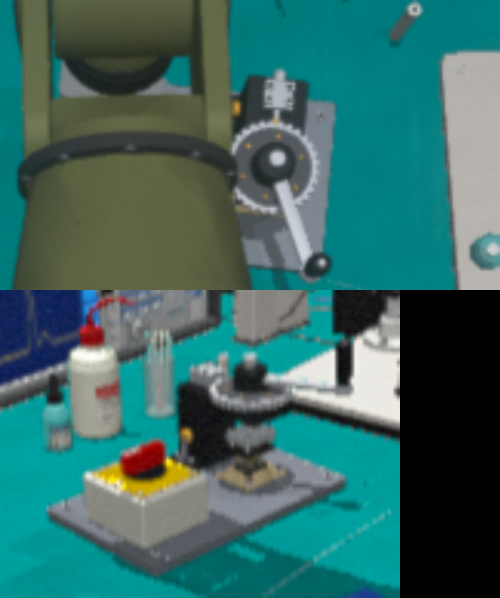

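The isolator bar (scene crop, ≈(142,460)) now lies along the press's y, and the lever is still at rest. Moving to the lever handle.

>>> carry_out:
  motion:
    - [[-0.07,-0.09,0],0.02]
    - [[-0.14,-0.18,0],0.04]
    - [[-0.2,-0.27,0],0.06]
    - [[-0.27,-0.36,0],0.08]
    - [[-0.34,-0.45,0],0.1]
    - [[-0.4,-0.54,0],0.12]
    - [[-0.47,-0.63,0],0.145]
    - [[-0.54,-0.72,0],0.17]
    - [[-0.6,-0.8,0],0.19]
    - [[-0.67,-0.89,0],0.21]
    - [[-0.67,-0.89,0],0.2355]
    - [[-0.67,-0.89,0],0.2355]

```text
time_s: 9.45
ee_pos: [0.3995, -0.0604, 0.2354]
eef_rot: [-3.141, 0.002, -0.004]
force: [0.0, -0.2, 0.5]
grip_width: 0.0937
grip_force: 0.0
```

```bash
python3 - <<'E'
from h import *
im,_=camera("top")
a=cv2.resize(im[90:240,240:440],None,fx=3,fy=3);cv2.imwrite("pics/c2.png",a)
for q in("isolator_axis",):print(finder.pinpoint("top",q)[:1])
print(ctrl.get_obs()["eef_rot"],mv([.4808,-.1200,.2],0),mv([.4808,-.1200,.142],0))
E
```

```text
[{'location': [285.5, 149.1], 'conf': 0.69}]
[-3.14116157e+00  1.43135857e-03  3.56651832e-03] (array([0.4032, 0.3007, 0.1783]), np.float64(0.0006)) (array([0.4032, 0.3007, 0.4683]), np.float64(0.0006))
```

View pics/c2.png

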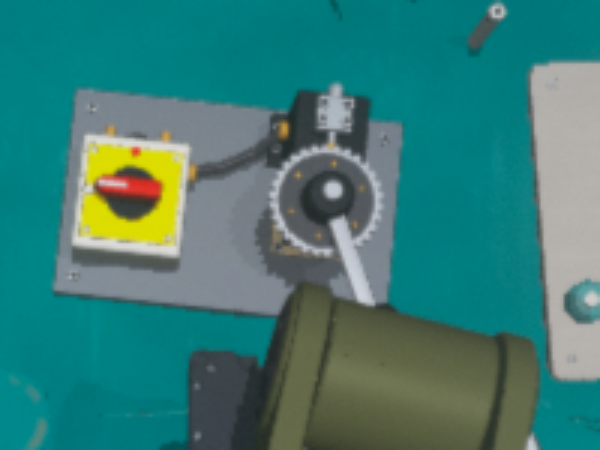

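The isolator pointer is at the white dot (crop ≈(97,185)), so it is off. Next I descend over the handle.

>>> carry_out:
  motion:
    - [[0.13,0.1,0],0]
    - [[0.27,0.2,0],0]
    - [[0.4,0.3,0],0]
    - [[0.403,0.3,0],0]
    - [[0.403,0.3,0.1],0]
    - [[0.403,0.3,0.2],0]
    - [[0.403,0.3,0.3],0]
    - [[0.403,0.3,0.4],0]
    - [[0.403,0.3,0.465],0]
    - [[0.403,0.3,0.465],0]
    - [[0.403,0.3,0.465],0]

```text
time_s: 10.65
ee_pos: [0.4809, -0.1202, 0.1439]
eef_rot: [3.142, -0.0, 0.001]
force: [-0.1, -0.6, 0.5]
grip_width: 0.0938
grip_force: 0.0
```

>>> carry_out:
  motion:
    - [[0,0,0],0]
    - [[0,0,0],0]
    - [[0,0,0],0]
    - [[0,0,0],0]
    - [[0,0,0],0]
    - [[0,0,0],0]
    - [[0,0,0],0]
    - [[0,0,0],0]
    - [[0,0,0],0]
    - [[0,0,0],0]
    - [[0,0,0],0]
    - [[0,0,0],0]
  hand: 1
  force: 25

```text
time_s: 11.85
ee_pos: [0.4807, -0.1197, 0.1435]
eef_rot: [-3.14, 0.0, -0.0]
force: [0.3, 6.3, 2.4]
grip_width: 0.0183
grip_force: 25.0
```

```bash
python3 - <<'E'
from h import *
o=ctrl.get_obs();print(o["ee_pos"],o["eef_rot"],o["force"],o["grip_width"])
c=np.array([.5765,-.0883]);yaw=-.093
for k in(0,.5,1,1.5,2,2.5,3,3.5,4):
    a=np.radians(204-12*k)+yaw;p=c+.1*np.array([np.cos(a),np.sin(a)]);print(k,p.round(4),mv([*p,o["ee_pos"][2]],0)[0])
E
```

```text
[ 0.48067577 -0.11967821  0.14346244] [-3.14032465e+00  1.34828599e-04 -2.08818789e-04] [0.25287526 6.34417933 2.42369161] 0.018266602200211802
0 [ 0.4818 -0.1203] [0.0054 0.0032 0.    ]
0.5 [ 0.4789 -0.1102] [-0.0087 -0.0472  0.    ]
1 [ 0.4772 -0.0999] [-0.0175 -0.0988  0.    ]
1.5 [ 0.4765 -0.0895] [-0.0209 -0.151   0.    ]
2 [ 0.4769 -0.079 ] [-0.0188 -0.2033  0.    ]
2.5 [ 0.4784 -0.0687] [-0.0112 -0.2551  0.    ]
3 [ 0.481  -0.0585] [ 0.0018 -0.3058  0.    ]
3.5 [ 0.4847 -0.0487] [ 0.0199 -0.3549  0.    ]
4 [ 0.4893 -0.0393] [ 0.0431 -0.4018  0.    ]
```

>>> carry_out:
  motion:
    - [[-0.006,-0.025,0],0]
    - [[-0.01,-0.05,0],0]
    - [[-0.015,-0.075,0],0]
    - [[-0.018,-0.1,0],0]
    - [[-0.02,-0.125,0],0]
    - [[-0.021,-0.15,0],0]
    - [[-0.02,-0.175,0],0]
    - [[-0.019,-0.203,0],0]
    - [[-0.015,-0.23,0],0]
    - [[-0.011,-0.255,0],0]
    - [[-0.005,-0.28,0],0]
    - [[0.002,-0.305,0],0]

```text
time_s: 13.05
ee_pos: [0.4799, -0.0596, 0.1434]
eef_rot: [3.141, 0.003, -0.001]
force: [-10.3, -2.3, 5.2]
grip_width: 0.0188
grip_force: 25.0
```

```bash
python3 - <<'E'
from h import *
o=ctrl.get_obs();print(o["ee_pos"],o["force"],o["grip_width"])
c=np.array([.5765,-.0883]);v=np.array(o["ee_pos"][:2])-c
print("clicks",(204-np.degrees(np.arctan2(v[1],v[0])+.093)%360)/12,"r",np.hypot(*v))
E
```

```text
[ 0.47985549 -0.05958701  0.14343522] [-10.30763102  -2.29320248   5.23108574] 0.01875416566040478
clicks 2.9348437788096837 r 0.10081962280311352
```

>>> carry_out:
  motion:
    - [[0.009,-0.02,0],0]
    - [[0.018,-0.045,0],0]
    - [[0.028,-0.07,0],0]
    - [[0.041,-0.097,0],0]
    - [[0.041,-0.097,0],0]
    - [[0.041,-0.097,0],0]
    - [[0.041,-0.097,0],0]

```text
time_s: 13.75
ee_pos: [0.488, -0.0399, 0.1434]
eef_rot: [3.141, 0.003, -0.0]
force: [-11.9, -0.4, 7.3]
grip_width: 0.0186
grip_force: 25.0
```

```bash
python3 - <<'E'
from h import *
o=ctrl.get_obs();print(o["ee_pos"],o["force"],o["grip_width"],o["grip_force"])
c=np.array([.5765,-.0883]);v=np.array(o["ee_pos"][:2])-c
print("clicks",(204-np.degrees(np.arctan2(v[1],v[0])+.093)%360)/12,"r",np.hypot(*v))
for cam in("top","scene"):
    im,_=camera(cam);a=im[90:240,240:440] if cam=="top" else im[150:250,200:333]
    cv2.imwrite(f"pics/d_{cam}.png",cv2.resize(a,(800,600),interpolation=cv2.INTER_CUBIC))
E
```

```text
[ 0.48802467 -0.03991985  0.14340886] [-11.86272886  -0.37353364   7.2568345 ] 0.018568593899458585 25.000506341457367
clicks 3.94518730263484 r 0.10083908858205616
```

View pics/d_top.png

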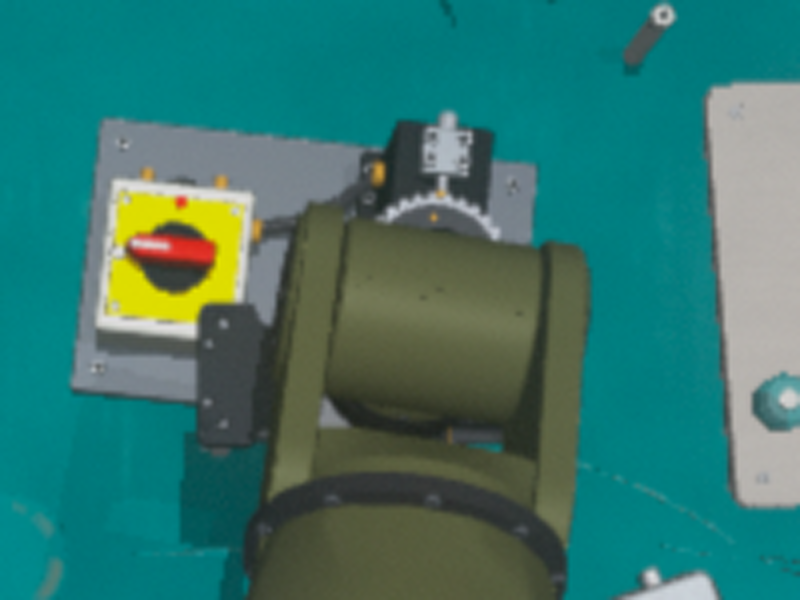

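View pics/d_scene.png

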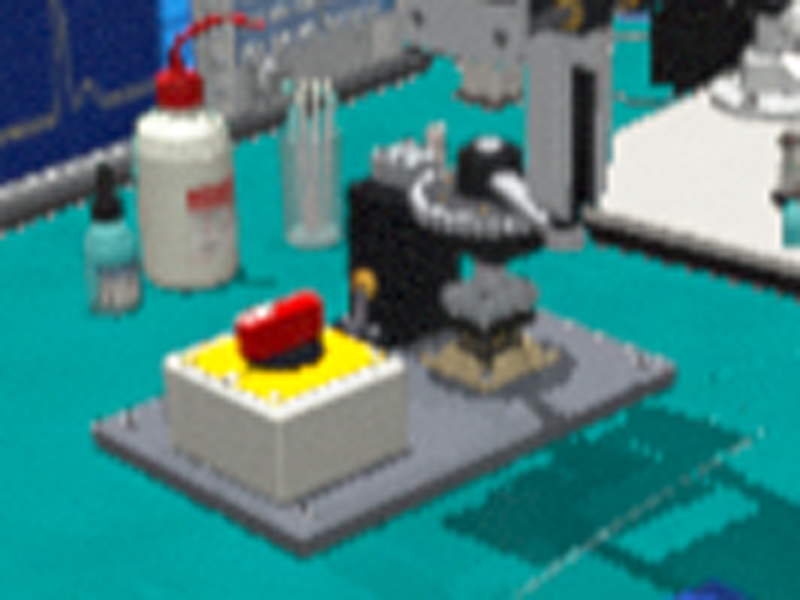

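Gripped at 3.95 clicks. Pins are down on the carrier and the isolator is off. A small nudge should centre it and relieve the radial strain.

>>> carry_out:
  motion:
    - [[0.003,-0.002,0],0]
    - [[0.006,-0.004,0],0]
    - [[0.006,-0.004,0],0]
    - [[0.006,-0.004,0],0]
    - [[0.006,-0.004,0],0]
    - [[0.006,-0.004,0],0]
    - [[0.006,-0.004,0],0]

```text
time_s: 14.55
ee_pos: [0.4887, -0.039, 0.1434]
eef_rot: [-3.142, 0.005, -0.0]
force: [-15.6, -0.3, 9.8]
grip_width: 0.0184
grip_force: 25.0
```

```bash
python3 - <<'E'
from h import *
o=ctrl.get_obs();print(o["ee_pos"],o["force"],o["grip_width"],o["grip_force"])
c=np.array([.5765,-.0883]);v=np.array(o["ee_pos"][:2])-c
k=(204-np.degrees(np.arctan2(v[1],v[0])+.093)%360)/12;print("clicks",k)
if 3.85<k<4.15 and o["grip_force"]>10: print(ctrl.hand_in())
E
```

```text
[ 0.48870991 -0.03900388  0.14340718] [-15.63727565  -0.2780709    9.7949976 ] 0.01844482683203677 25.001550614833832
clicks 3.9988907487494765
the job is handed in; nothing more can be done
None
```

I turned the isolator to off, then swung the lever to the fourth click (3.999 clicks by the arm's position) and handed in at about 14.6 s with the handle still gripped at 25 N; the hand-in returned no verdict, pin force was judged only by eye from the pictures, and the loose items weren't re-checked at the end.

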